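# Hang the label press frame on the two pins and swing the keeper shut

### The job

Pick up the orange press frame by its black handle and hang it on both steel pins of the labelling stand at once, feeling for the pins because the slide they stand on may have been clamped anywhere in its range, until the frame lies flat and fully down on both collars. Then swing the yellow keeper all the way round across the frame and let go. Work gently: do not drop the frame or lean on the pins with it, and leave the other things on the table alone.

Things in the scene. Friction and masses are not known exactly. Their poses are not given: they have to be found in the camera images.
- frame: Orange plastic press frame, loose, 280 to 440 g, lying flat on the table. Plate 90 (x) x 280 (y) x 8 mm (z); origin at the centre of its underside. Two round through holes, 13 mm diameter, at x = 0, y = +95 and -95 mm. Two rectangular windows (x +-25 mm, y from 13 to 45 mm on either side). It fits either way round (half turn about z).
- frame_handle (a point): Middle of the grip bar of the frame's black T-shaped handle, 42 mm above the frame's underside, over its centre. Bar 14 mm thick (frame x), 70 mm long (frame y), 18 mm high (33 to 51 mm above the underside), to be pinched across x; it stands on a stem 14 x 20 mm.
- stand: Aluminium labelling stand, fixed to the table. Base 150 (x) x 340 (y) x 12 mm; origin at the centre of its underside, z up. A blue slide on it carries an upturned brown bowl (top at 54 mm) between two upright steel pins. Each pin rises from a 24 mm wide collar whose top is 55 mm above the origin; the hung frame's underside lies there.
- slide_zero (a point): Fixed mark at stand x = 0, y = 0, 79 mm above the stand's origin: the height of the pin tops. Pins: x = 0, y = s - 95 and s + 95 mm in the stand's axes. The slide's place s is NOT measured: clamped anywhere from 8 to 36 mm, it does not budge. Pins 10 mm diameter, tapered to a 5 mm flat top over the last 3 mm.
- collar_mark (a point): Fixed mark at stand x = 0, y = 0, 55 mm high: the collar tops. The frame drags on the pin tops with 0.2 to 1 times the pressing force and can sink once its holes meet the pins. Pins are delicate: 3 to 8 N is plenty for feeling; the frame must never bear on the stand with over 40 N, its weight and knocks included.
- keeper_pivot (a point): Pivot axis of the yellow keeper, fixed on the stand on a grey post 64 mm high at stand x = -72, y = -60 mm; the point is at the keeper's underside, 67 mm above the stand's origin.
- keeper_knob (a point): Middle of the upright round knob of the keeper, 14 mm diameter, from 73 to 103 mm above the stand's origin (this point at 88 mm), 40 mm from the pivot axis. The keeper arm is 14 mm wide, 6 mm thick, its underside 67 mm above the stand's origin, 4 mm over the hung frame's top.
- keeper (a joint): Angle of the yellow keeper about the vertical, rad; grows anticlockwise seen from above. 0: open, clear of the frame; 1.95: at its stop, shut, the arm along the stand's +x across the frame's edge. From pivot to knob the arm points (1.95 - value) clockwise from the stand's +x. It stays where it is left; 1 to 2 N at the knob turn it.
- stack_a: Stack of four dark brown plastic bowls, 140 mm wide, 89 mm high; origin at the centre of its underside. To be left alone.
- stack_b: Stack of three dark brown plastic bowls, 140 mm wide, 73 mm high; origin at the centre of its underside. To be left alone.
- stack_c: Single dark brown bowl, 140 mm wide, 41 mm high; origin at the centre of its underside. To be left alone.
- roll: Roll of white labels, 80 mm wide, 50 mm high; origin at the centre of its underside. To be left alone.
- marker: Blue marker pen lying, 130 mm long, 14 mm thick; origin at the centre of its underside. To be left alone.
- mug: Blue mug, 80 mm wide, 90 mm high; origin at the centre of its underside. To be left alone.
- carton: Small carton, 90 x 130 x 50 mm; origin at the centre of its underside. To be left alone.

How it is judged:
On the way, in this order (a step that is already met when the one before it is completed fails the run):
1. the frame hangs on both pins, flat on both collars, with the keeper still open (z of frame in the frame of stand between 0.052 and 0.0572 m and angle between frame's own z axis and vertical below 0.03 rad and x of frame in the frame of stand between -0.005 and 0.005 m and y of frame in the frame of stand between 0.004 and 0.04 m and angle between the y axis of frame and the y axis of stand, either way round below 0.05 rad and value of joint keeper below 0.8 rad), for 0.2 s.
2. the keeper is swung shut across the hung frame (z of frame in the frame of stand between 0.052 and 0.0572 m and angle between frame's own z axis and vertical below 0.03 rad and x of frame in the frame of stand between -0.005 and 0.005 m and y of frame in the frame of stand between 0.004 and 0.04 m and angle between the y axis of frame and the y axis of stand, either way round below 0.05 rad and value of joint keeper above 1.7 rad), for 0.2 s.
At the end, for the whole second after the job is handed in: The frame rests on both pins, underside 52 to 57.2 mm above the stand origin, level within 0.03 rad, along the stand's y within 0.05 rad, its centre within 5 mm of the pin line and 4 to 40 mm along the stand's +y, at rest; the keeper beyond 1.7 rad (all of step 2 and linear speed of frame below 0.02 m/s); the robot touches nothing.
It fails at once if the frame bears on the stand, its pins or its bowl with more than 40 N (contact force between frame and stand above 40 N).
It fails at once if the frame is dropped on the stand: it moves faster than 0.35 m/s while within 25 mm above the collars (linear speed of frame above 0.35 m/s and horizontal distance between frame and stand below 0.1 m and z of frame in the frame of stand between 0.03 and 0.08 m).
It fails at once if a bystander is moved by more than 30 mm (distance of any of stack_a, stack_b, stack_c, roll, marker, mug, carton from where it was at the start of the episode above 0.03 m).
It also fails if it takes over 72 s, if anything falls off the work surface, if the arm or the gripper's body presses on something with over 40 N, if the wrist force passes 120 N, or if a joint passes its speed limit or range.

### The arm

A 6-joint arm with a two-finger parallel gripper is mounted at the origin on the work surface. World frame = base frame: x ahead of the robot, y to its left, z up, the work surface at z = 0. Lengths are in m, angles in rad, forces in N, time in s.
With the tool pointing down it reaches from about 0.275 to 0.75 m from the base axis. Payload 10.2 kg.
Tool frame: the origin (TCP) lies at the very end of the fingers, on their centre line; the grasp point (between the pads) lies 19 mm behind it (arm.grasp_offset is the z of the grasp point in the tool frame, in m); z points along the fingers, y is the direction in which the jaws open and shut (so a half turn about z gives the same grasp; the last joint's range is limited). The gripper opens to 88 mm and grips with 3 to 60 N. Pads are 18 mm wide; open, the fingers measure 123 mm over their backs; the gripper's body (75 mm by 187 mm) begins 45 mm behind the grasp point.
Start: joints at [-1.509, 0.313, 1.498, -0, 1.331, -0.223], TCP at [0.147, -0.504, 0.217] pointing down, gripper open.
Joint ranges: [-2.94, 2.94], [-0.97, 2.17], [0.19, 2.56], [-1.23, 4.37], [0.02, 3.11], [-2.88, 2.88]. Speed limits (rad/s): [2.39, 2.39, 3.01, 3.14, 3.14, 3.14].

### API

Orientations are given as a unit quaternion [x, y, z, w].
In Python, from station import arm gives the robot as it stands. The module is installed in compiled form; this text tells all that it offers.
- The arm moves only by the shell command python3 -m handwheel 'ROWS'. ROWS is JSON, a list that holds one entry, the list of rows, each a list of 7 numbers: the shift along the world's x, y, z in m, then the turn, a rotation vector about the world's x, y, z in rad, then the opening, from 0 (shut) to 1 (fully open). A call has 1 to 12 rows; each row shifts and turns the commanded pose from where the row before left it; what a row does not reach is not made up. A row lasts 1/8 s, in which the tool goes at most 62.5 mm and 10.7 degrees, less where a joint would pass 70% of its speed; a pose out of reach is approached as far as the arm can. A call is refused whole if a number of a shift passes 0.0625 or a number of a turn 0.188, either way. A call with a gripper value outside its range is refused whole. The fingers move at their own pace and stop on an object; the grip force is fixed at half the most. Time passes only in rows, so rows that do not move let the fingers close. It gives the time, the measured TCP pose, the force and the opening at its end, in the units of the state.
- arm.get_obs(): the state, without advancing time (a new reading comes with each control period).
- arm.capture(name): name is "side" or "top" or "wrist"; returns the picture (480x640x3 uint8, blue, green, red); there is no depth.
- arm.camera_info(name): a dict with "fx", "fy", "cx", "cy" (pixels), "R" (3x3) and "t" (3): a world point X has camera coordinates R X + t. Camera axes: x right, y down, z forward; pixel columns grow to the right and rows downward; lengths in m; the calibration is good to about 2 mm. A picture is of the moment at which its call begins: read the wrist's pose just before it. camera_info takes no time and is no camera call; for the wrist camera it gives the pose at the moment of the call.
- arm.finish_job(): hands the job in, once; it reports no verdict.
The state is a dict: "t": time; "q": joint angles; "joint_velocities": joint speeds; "joint_torque": joint torques, N m; "eef_pos": TCP position; "eef_rot": TCP orientation; "force": force on the tool from outside, world axes, zero at the start; "ft_torque": the same for the moment, N m; "grip_width": finger opening in m.
Only numpy, scipy, OpenCV 4.12 (cv2) and the standard library are available. Lean on these libraries where they do the work, as an engineer would, in place of code of your own. Each camera call takes 0.05 s, during which the arm holds its last target. There are 200 camera calls.

## Working session

There is one attempt and no reset: what is moved stays moved. The work goes in short steps, Python scripts to look and compute and a shell command to move; the robot and the scene stay as the last step left them, time stands still between calls to the robot, and variables do not carry over. Pictures are saved under pics/ and viewed, about 8 in all and at most 12, crops included, and the job is handed in when it is done.

```bash
mkdir -p pics
cat > h.py <<'E'
import numpy as np, cv2
from station import arm
def ray(ci,u,v,z):
    R=np.array(ci["R"]);t=np.array(ci["t"]);c=-R.T@t
    d=R.T@np.array([(u-ci["cx"])/ci["fx"],(v-ci["cy"])/ci["fy"],1.])
    return c+d*(z-c[2])/d[2]
def proj(ci,X):
    p=np.array(ci["R"])@np.array(X)+np.array(ci["t"]);return ci["fx"]*p[0]/p[2]+ci["cx"],ci["fy"]*p[1]/p[2]+ci["cy"]
E
python3 - <<'E'
from h import *
o=arm.get_obs();print({k:np.round(v,4) for k,v in o.items()},arm.grasp_offset)
for n in("top","side"):
    im=arm.capture(n);cv2.imwrite(f"pics/{n}0.png",im)
    ci=arm.camera_info(n);R=np.array(ci["R"]);print(n,ci["fx"],-R.T@ci["t"],R.round(3).tolist())
E
```

```text
{'t': np.float64(0.0), 'q': array([-1.5094,  0.3134,  1.4984,  0.    ,  1.331 , -0.2234]), 'joint_velocities': array([-0.001 , -0.0008,  0.0014, -0.0008,  0.0009, -0.0014]), 'joint_torque': array([-2.00000e-04, -4.02210e+01, -2.52271e+01,  6.94000e-02,
        3.53000e-02, -1.00000e-04]), 'eef_pos': array([ 0.1475, -0.5036,  0.2164]), 'eef_rot': array([ 9.899e-01,  1.419e-01,  1.000e-04, -6.000e-04]), 'force': array([0.0959, 0.3623, 0.3118]), 'ft_torque': array([0.0058, 0.0643, 0.0222]), 'grip_width': np.float64(0.0887)} -0.0187
top 438.7772873779171 [4.35044074e-01 5.47314631e-04 1.14706079e+00] [[-0.006, -1.0, 0.003], [-0.994, 0.006, -0.112], [0.112, -0.004, -0.994]]
side 479.8586359816034 [-0.19971105  0.78795488  0.94546124] [[-0.711, -0.703, 0.017], [-0.45, 0.436, -0.78], [0.541, -0.562, -0.626]]
```

View pics/top0.png

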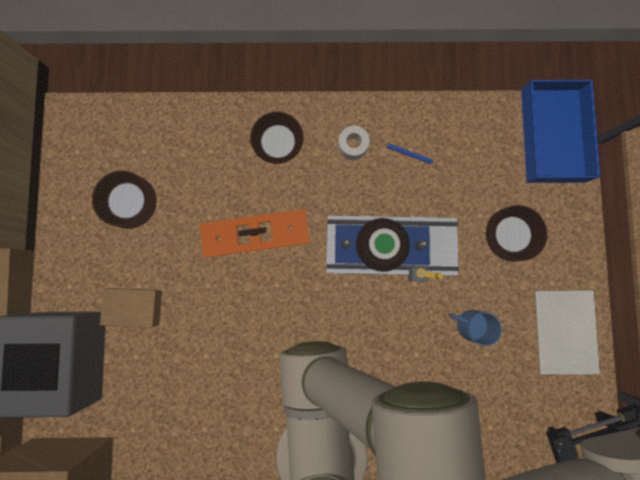

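View pics/side0.png

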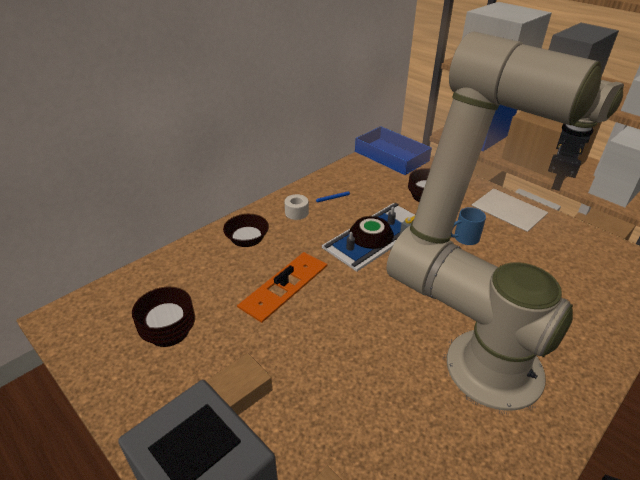

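The top view shows the frame at about (255,233), the stand at about (393,246), the pins near (346,243) and (421,244), and the keeper at (420,274) pointing right. The side view agrees with this layout. Next I'll measure them.

Run:
```python
from h import *
im=cv2.imread("pics/top0.png");ci=arm.camera_info("top")
hsv=cv2.cvtColor(im,cv2.COLOR_BGR2HSV)
m=cv2.inRange(hsv,(4,190,120),(14,255,255)); m[:,:190]=0;m[:,320:]=0
c=max(cv2.findContours(m,0,1)[0],key=cv2.contourArea)
P=np.array([ray(ci,*p[0],0.008)[:2] for p in c],np.float32)
r=cv2.minAreaRect(P);print("frame",r)
w=cv2.inRange(hsv,(0,0,110),(180,60,255))|cv2.inRange(hsv,(95,80,40),(125,255,255))
q=np.zeros_like(w);q[205:285,320:470]=w[205:285,320:470]
c=max(cv2.findContours(cv2.morphologyEx(q,cv2.MORPH_CLOSE,np.ones((5,5))),0,1)[0],key=cv2.contourArea)
P=np.array([ray(ci,*p[0],0.012)[:2] for p in c],np.float32)
print("stand",cv2.minAreaRect(P))
y=cv2.inRange(hsv,(20,120,120),(35,255,255));y[:,:400]=0;y[:,470:]=0;y[:260]=0;y[290:]=0
print("keeper px",np.argwhere(y)[:, ::-1].mean(0), cv2.boundingRect(y))
a=cv2.resize(im[195:290,190:330],None,fx=5.5,fy=5.5,interpolation=cv2.INTER_CUBIC);b=cv2.resize(im[205:290,320:465],None,fx=5.5,fy=5.5,interpolation=cv2.INTER_CUBIC)
b=b[:, :770] if b.shape[1]>770 else b
cv2.imwrite("pics/c1.png",cv2.resize(im[200:290,320:470],None,fx=5,fy=5,interpolation=cv2.INTER_CUBIC))
```

```text
frame ((0.5068333745002747, 0.25670096278190613), (0.0, 0.0), 0.0)
stand ((0.5252914428710938, -0.1865789294242859), (0.3413218557834625, 0.15169256925582886), 88.69440460205078)
keeper px [428.6484375 274.0859375] (416, 269, 27, 10)
```

View pics/c1.png

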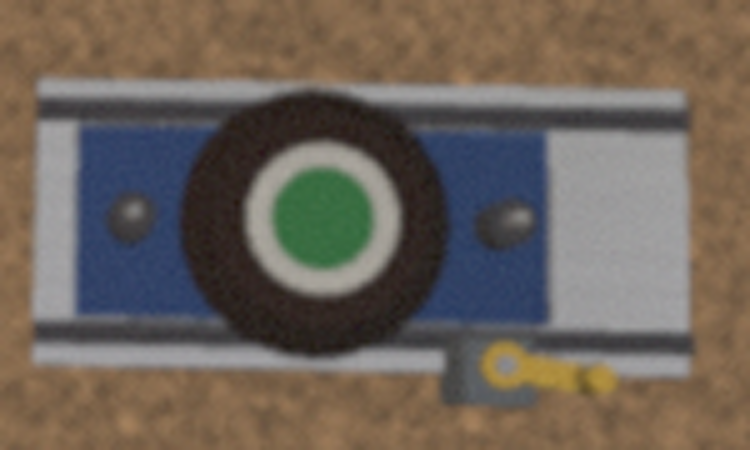

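The crop shows pin-top highlights at px (347.8,241.6) and (424,243). The keeper pivot is at (421,273) and its knob at (440,275.5). The stand rectangle measures 341x152 mm, which matches the given size. The frame mask failed and needs fixing.

Run:
```python
from h import *
im=cv2.imread("pics/top0.png");ci=arm.camera_info("top")
hsv=cv2.cvtColor(im,cv2.COLOR_BGR2HSV);print(hsv[235,215],hsv[225,300],hsv[180,215])
m=cv2.inRange(hsv,(3,190,100),(12,255,255)); m[:,:190]=0;m[:,320:]=0;m[:200]=0;m[265:]=0
m=cv2.morphologyEx(m,cv2.MORPH_OPEN,np.ones((3,3)))
c=np.vstack(cv2.findContours(m,0,1)[0])
P=np.array([ray(ci,*p[0],0.008)[:2] for p in c],np.float32);print("frame",cv2.minAreaRect(P))
# handle: dark pixels inside
d=cv2.inRange(hsv,(0,0,0),(180,255,60));d[:,:230]=0;d[:,280:]=0;d[:215]=0;d[250:]=0
c=max(cv2.findContours(d,0,1)[0],key=cv2.contourArea)
P=np.array([ray(ci,*p[0],0.051)[:2] for p in c],np.float32);print("handle",cv2.minAreaRect(P))
a=ray(ci,347.8,241.6,.079);b=ray(ci,424,243,.079);print("pins",a,b,np.linalg.norm(a-b),(a+b)/2)
print("pivot",ray(ci,421,273,.073),"knob",ray(ci,440,275.5,.1))
th=np.radians(-1.31);R=np.array([[np.cos(th),-np.sin(th)],[np.sin(th),np.cos(th)]]);S=np.array([.5253,-.1866])
print("pivot exp",S+R@[-.072,-.060],"pins local",R.T@(a[:2]-S),R.T@(b[:2]-S))
```

```text
[ 11 184 159] [ 11 186 163] [ 14 111 135]Traceback (most recent call last):
  File "<stdin>", line 6, in <module>
    return _nx.concatenate(arrs, 0, dtype=dtype, casting=casting)
           ~~~~~~~~~~~~~~~^^^^^^^^^^^^^^^^^^^^^^^^^^^^^^^^^^^^^^^
ValueError: need at least one array to concatenate
```

Run:
```python
from h import *
im=cv2.imread("pics/top0.png");ci=arm.camera_info("top")
hsv=cv2.cvtColor(im,cv2.COLOR_BGR2HSV)
m=cv2.inRange(hsv,(5,155,100),(14,255,255)); m[:,:190]=0;m[:,320:]=0;m[:200]=0;m[265:]=0
m=cv2.morphologyEx(m,cv2.MORPH_OPEN,np.ones((3,3)))
c=np.vstack(cv2.findContours(m,0,1)[0])
P=np.array([ray(ci,*p[0],0.008)[:2] for p in c],np.float32);print("frame",cv2.minAreaRect(P))
d=cv2.inRange(hsv,(0,0,0),(180,255,60));d[:,:230]=0;d[:,280:]=0;d[:215]=0;d[250:]=0
c=max(cv2.findContours(d,0,1)[0],key=cv2.contourArea)
P=np.array([ray(ci,*p[0],0.051)[:2] for p in c],np.float32);print("handle",cv2.minAreaRect(P))
a=ray(ci,347.8,241.6,.079);b=ray(ci,424,243,.079);print("pins",a,b,np.linalg.norm(a-b),(a+b)/2)
print("pivot",ray(ci,421,273,.073),"knob",ray(ci,440,275.5,.1))
th=np.radians(-1.31);R=np.array([[np.cos(th),-np.sin(th)],[np.sin(th),np.cos(th)]]);S=np.array([.5253,-.1866])
print("pivot exp",S+R@[-.072,-.060],"pins local",R.T@(a[:2]-S),R.T@(b[:2]-S))
```

```text
frame ((0.5591052174568176, 0.1717505156993866), (0.09048377722501755, 0.27881279587745667), 7.6839375495910645)
handle ((0.5567684769630432, 0.17026126384735107), (0.013193736784160137, 0.06585600227117538), 6.861178398132324)
pins [ 0.528399   -0.06831451  0.079     ] [ 0.5238774  -0.25450578  0.079     ] 0.18624615565553276 [ 0.5261382  -0.16141014  0.079     ]
pivot [ 0.45104228 -0.24624232  0.073     ] knob [ 0.44445391 -0.28502627  0.1       ]
pivot exp [ 0.45194711 -0.24493827] pins local [0.00039396 0.11832542] [ 0.00013022 -0.06792055]
```

```bash
python3 -m handwheel '[[[0.015,0.025,0.01,0,0,0.08,1],[0.03,0.05,0.01,0,0,0.12,1],[0.03,0.05,0,0,0,0.12,1],[0.03,0.05,0,0,0,0.12,1],[0.03,0.05,0,0,0,0.12,1],[0.03,0.05,0,0,0,0.12,1],[0.03,0.05,0,0,0,0.12,1],[0.03,0.05,0,0,0,0.12,1],[0.03,0.05,0,0,0,0.12,1],[0.03,0.05,0,0,0,0.12,1],[0.03,0.05,0,0,0,0.12,1],[0.03,0.05,0,0,0,0.12,1]]]'
python3 -m handwheel '[[[0.03,0.05,0,0,0,0.02,1],[0.02,0.025,0,0,0,0,1],[0,0,0,0,0,0,1],[0,0,0,0,0,0,1]]]'
python3 - <<'E'
from h import *
from scipy.spatial.transform import Rotation as Ro
o=arm.get_obs();ci=arm.camera_info("wrist");im=arm.capture("wrist");cv2.imwrite("pics/w1.png",im)
R=Ro.from_quat(o["eef_rot"]).as_matrix();print(o["eef_pos"],np.degrees(np.arctan2(R[1,1],R[0,1])),R[:,2])
hsv=cv2.cvtColor(im,cv2.COLOR_BGR2HSV)
m=cv2.inRange(hsv,(4,155,80),(14,255,255));m=cv2.morphologyEx(m,cv2.MORPH_OPEN,np.ones((5,5)))
print(cv2.boundingRect(m))
P=np.array([ray(ci,*p[0],0.008)[:2] for p in np.vstack(cv2.findContours(m,0,1)[0])],np.float32);print("frame",cv2.minAreaRect(P))
E
```

```text
t: 1.6
eef_pos: [0.4931, 0.0731, 0.2368]
eef_rot: [0.664, 0.748, -0.0, -0.0]
force: [0.3, -1.4, 0.9]
grip_width: 0.0881
t: 2.1
eef_pos: [0.542, 0.1456, 0.2367]
eef_rot: [0.658, 0.753, -0.0, -0.0]
force: [0.1, 0.3, 0.5]
grip_width: 0.0882
[0.54204378 0.14556939 0.2366765 ] 7.661976680008771 [-8.37405429e-04 -2.93445438e-04 -9.99999606e-01]
(295, 42, 88, 251)
frame ((0.5601056218147278, 0.1742827445268631), (0.09050185233354568, 0.2797861695289612), 7.603553771972656)
```

View pics/w1.png

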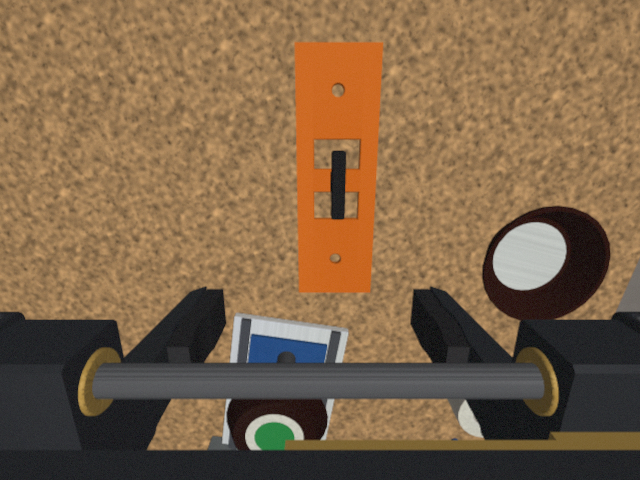

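The wrist view shows the frame at columns 295–383 and rows 42–293, with the bar at (338,185). It measures 90.5x279.8 mm at (0.560,0.174) with yaw 7.6°, and the tool yaw already matches. Next I descend and grip.

```bash
python3 -m handwheel '[[[0.006,0.009,-0.03,0,0,0,1],[0.006,0.009,-0.05,0,0,0,1],[0.006,0.0098,-0.05,0,0,0,1],[0,0,-0.04,0,0,0,1],[0,0,-0.025,0,0,0,1],[0,0,-0.0125,0,0,0,1],[0,0,-0.006,0,0,0,1],[0,0,0,0,0,0,1]]]'
python3 -m handwheel '[[[0,0,0,0,0,0,0],[0,0,0,0,0,0,0],[0,0,0,0,0,0,0],[0,0,0,0,0,0,0],[0,0,0,0,0,0,0],[0,0,0,0,0,0,0]]]'
```

```text
t: 3.15
eef_pos: [0.5608, 0.1737, 0.024]
eef_rot: [0.658, 0.753, 0.0, 0.0]
force: [0.6, -0.2, 0.7]
grip_width: 0.088
t: 3.9
eef_pos: [0.5605, 0.1739, 0.0234]
eef_rot: [0.658, 0.753, -0.0, -0.0]
force: [-0.1, 0.8, 0.1]
grip_width: 0.0304
```

```bash
python3 -m handwheel '[[[0,0,0,0,0,0,0],[0,0,0,0,0,0,0],[0,0,0,0,0,0,0],[0,0,0,0,0,0,0]]]'
python3 -m handwheel '[[[0,0,0.01,0,0,0,0],[0,0,0.02,0,0,0,0],[0,0,0.03,0,0,0,0],[0,0,0.04,0,0,0,0],[0,0,0.04,0,0,0,0],[0,0,0,0,0,0,0],[0,0,0,0,0,0,0]]]'
```

```text
t: 4.4
eef_pos: [0.5602, 0.1739, 0.0234]
eef_rot: [0.658, 0.753, -0.0, -0.0]
force: [-3.0, -0.9, 1.9]
grip_width: 0.0135
t: 5.28
eef_pos: [0.5598, 0.1738, 0.1617]
eef_rot: [0.658, 0.753, -0.001, -0.001]
force: [-0.0, 0.2, -3.9]
grip_width: 0.0138
```

The frame is held at 13.8 mm width, weighing about 3.9 N. Next I move it over the stand.

```bash
python3 -m handwheel '[[[-0.002,-0.02,0,0,0,-0.01,0],[-0.004,-0.035,0,0,0,-0.02,0],[-0.004,-0.045,0,0,0,-0.02,0],[-0.004,-0.045,0,0,0,-0.02,0],[-0.004,-0.045,0,0,0,-0.02,0],[-0.004,-0.045,0,0,0,-0.02,0],[-0.004,-0.045,0,0,0,-0.02,0],[-0.004,-0.035,0,0,0,-0.015,0],[-0.004,-0.0204,0,0,0,-0.01,0],[0,0,0,0,0,0,0],[0,0,0,0,0,0,0],[0,0,0,0,0,0,0]]]'
python3 - <<'E'
from h import *
from scipy.spatial.transform import Rotation as Ro
o=arm.get_obs();R=Ro.from_quat(o["eef_rot"]).as_matrix();print(o["eef_pos"],np.degrees(np.arctan2(R[1,1],R[0,1])),R[:,2],o["force"],o["ft_torque"])
im=arm.capture("top");cv2.imwrite("pics/t2.png",im);w=arm.capture("wrist");cv2.imwrite("pics/w2.png",w);s=arm.capture("side");cv2.imwrite("pics/s2.png",s)
f=lambda a:cv2.resize(a,(533,400))
cv2.imwrite("pics/m2.png",np.vstack([np.hstack([cv2.resize(im[160:310,280:480],(400,300),interpolation=2),cv2.resize(w,(400,300))]),np.hstack([cv2.resize(s[150:300,270:470],(400,300),interpolation=2),np.zeros((300,400,3),np.uint8)])]))
E
```

```text
t: 6.78
eef_pos: [0.5266, -0.1604, 0.1634]
eef_rot: [0.714, 0.7, 0.0, -0.0]
force: [0.6, -0.2, -4.2]
grip_width: 0.0133
[ 0.52661104 -0.16044645  0.16336878] -1.1228086868346474 [-1.24481535e-04  2.71531556e-04 -9.99999955e-01] [ 0.64172364 -0.2317785  -4.21160515] [-0.09221639 -0.10115792 -0.01254492]
```

View pics/m2.png

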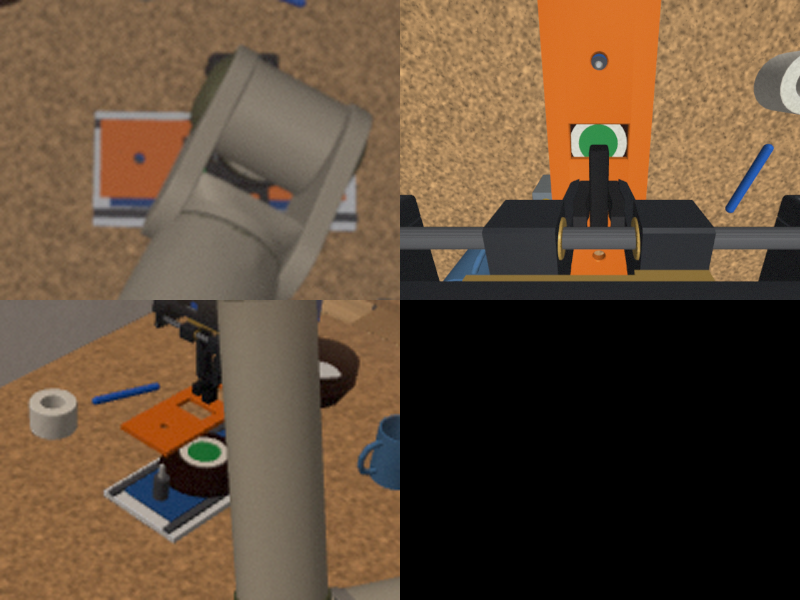

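The frame is above the stand, and the wrist view shows a pin through its +y hole at about w2 px (319,97). I'll measure the pin and the hole there.

Run:
```python
from h import *
w=cv2.imread("pics/w2.png");ci=arm.camera_info("wrist")
cv2.imwrite("pics/z2.png",cv2.resize(w[75:120,290:350],None,fx=12,fy=12,interpolation=cv2.INTER_CUBIC))
hsv=cv2.cvtColor(w,cv2.COLOR_BGR2HSV)
m=cv2.inRange(hsv,(3,150,80),(16,255,255))
n=cv2.bitwise_not(m)[75:120,290:350]
c=max([c for c in cv2.findContours(n,0,1)[0]],key=cv2.contourArea);mo=cv2.moments(c)
u,v=mo["m10"]/mo["m00"]+290,mo["m01"]/mo["m00"]+75;print(u,v,cv2.boundingRect(c),ray(ci,u,v,.148))
c=max(cv2.findContours(m,0,1)[0],key=cv2.contourArea)
L=[];Rr=[]
for r in range(5,170,5):
    x=np.where(m[r])[0];L.append(ray(ci,x[0],r,.148)[:2]);Rr.append(ray(ci,x[-1],r,.148)[:2])
L=np.array(L);Rr=np.array(Rr)
for q in(L,Rr):k=np.polyfit(q[:,1],q[:,0],1);print("edge slope deg",-np.degrees(np.arctan(k[0])),"x at",np.polyval(k,-.16))
```

```text
318.31422092646585 98.20667314544866 (16, 10, 26, 27) [ 0.52946656 -0.06547284  0.148     ]
edge slope deg -1.1532296062343628 x at 0.48252007267957936
edge slope deg -1.255062074974081 x at 0.5723018109086304
```

View pics/z2.png

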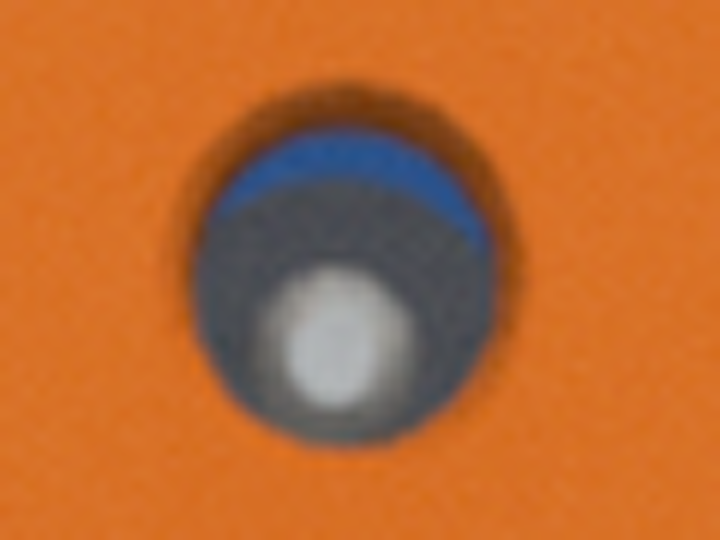

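The zoom shows the pin's flat top at px (317.7,103.8) and the hole's rim centre at about (319,97.5).

Run:
```python
from h import *
ci=arm.camera_info("wrist")
R=np.array(ci["R"]);print("cam",-R.T@ci["t"])
h=ray(ci,319,97.6,.148);p=ray(ci,317.7,103.8,.079);print(h,p,"diff",p-h)
h2=ray(ci,318.3,98.2,.148);print(p-h2)
print("bar/frame centre",np.mean([.48252,.5723]), h[:2]-0.095*np.array([.0209,.9998]))
```

```text
cam [ 0.52873373 -0.08068602  0.33138202]
[ 0.52980858 -0.06520326  0.148     ] [ 0.52925655 -0.06326353  0.079     ] diff [-0.00055203  0.00193973 -0.069     ]
[-0.00020308  0.00220614 -0.069     ]
bar/frame centre 0.52741 [ 0.52782308 -0.16018426]
```

```bash
python3 -m handwheel '[[[-0.0004,0.002,-0.015,0,0,-0.002,0],[0,0,-0.02,0,0,0,0],[0,0,-0.012,0,0,0,0],[0,0,-0.006,0,0,0,0],[0,0,0,0,0,0,0],[0,0,0,0,0,0,0]]]'
python3 - <<'E'
from h import *
o=arm.get_obs();ci=arm.camera_info("wrist");w=arm.capture("wrist");cv2.imwrite("pics/w3.png",w)
zt=o["eef_pos"][2]-.0234;print(o["eef_pos"],"underside",zt,o["force"],o["ft_torque"])
cv2.imwrite("pics/z3.png",cv2.resize(w[70:125,285:355],None,fx=10,fy=10,interpolation=cv2.INTER_CUBIC))
E
```

```text
t: 7.68
eef_pos: [0.5264, -0.1596, 0.111]
eef_rot: [0.715, 0.699, 0.0, 0.001]
force: [-0.0, -0.7, -3.9]
grip_width: 0.0134
[ 0.52639069 -0.15963332  0.11096839] underside 0.08756839156289631 [-0.00660389 -0.70963769 -3.89036379] [-0.03007967 -0.1197387   0.0201219 ]
```

View pics/z3.png

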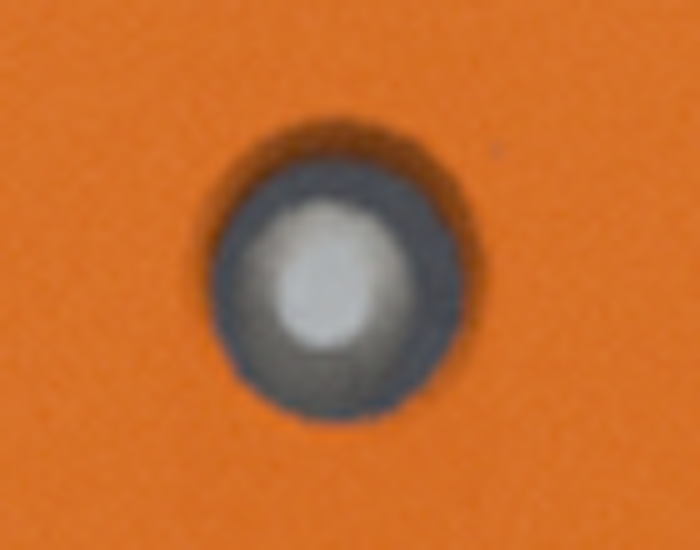

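The pin's flat top is now at px (317.3,100) and the hole's rim centre at about (319.0,97.0), so only a small correction remains.

```bash
python3 - <<'E'
from h import *
ci=arm.camera_info("wrist")
h=ray(ci,319,97,.0956);p=ray(ci,317.3,100,.079);print(h,p,"diff",p-h)
E
python3 -m handwheel '[[[-0.0006,0,-0.004,0,0,0,0],[0,0,-0.002,0,0,0,0],[0,0,-0.001,0,0,0,0],[0,0,-0.001,0,0,0,0],[0,0,0,0,0,0,0]]]'
```

```text
[ 0.52986953 -0.06370446  0.0956    ] [ 0.52904314 -0.06375722  0.079     ] diff [-8.26396042e-04 -5.27614382e-05 -1.66000000e-02]
t: 8.35
eef_pos: [0.5255, -0.1595, 0.1024]
eef_rot: [0.715, 0.699, -0.0, -0.0]
force: [-0.7, 0.2, -4.6]
grip_width: 0.0134
```

```bash
python3 -m handwheel '[[[0,0,-0.001,0,0,0,0],[0,0,-0.001,0,0,0,0],[0,0,0,0,0,0,0],[0,0,0,0,0,0,0]]]'
python3 -m handwheel '[[[0,0,-0.0007,0,0,0,0],[0,0,-0.0007,0,0,0,0],[0,0,0,0,0,0,0],[0,0,0,0,0,0,0]]]'
```

```text
t: 8.85
eef_pos: [0.5255, -0.1594, 0.1005]
eef_rot: [0.715, 0.699, 0.0, 0.0]
force: [0.5, 0.8, -3.5]
grip_width: 0.0133
t: 9.35
eef_pos: [0.5255, -0.1595, 0.099]
eef_rot: [0.715, 0.699, 0.0, 0.0]
force: [0.4, 0.1, -3.5]
grip_width: 0.013
```

```bash
python3 -m handwheel '[[[0,0,-0.001,0,0,0,0],[0,0,-0.001,0,0,0,0],[0,0,0,0,0,0,0]]]'
python3 -m handwheel '[[[0,0,-0.001,0,0,0,0],[0,0,-0.001,0,0,0,0],[0,0,0,0,0,0,0]]]'
```

```text
t: 9.72
eef_pos: [0.5254, -0.1594, 0.0969]
eef_rot: [0.715, 0.699, -0.0, -0.0]
force: [-0.8, 0.5, -4.0]
grip_width: 0.0131
t: 10.1
eef_pos: [0.5254, -0.1594, 0.0949]
eef_rot: [0.715, 0.699, -0.0, -0.0]
force: [0.3, 0.1, -4.1]
grip_width: 0.0133
```

The frame is sinking freely over both pins, so I carry on down toward the collars (TCP about 0.078).

```bash
python3 -m handwheel '[[[0,0,-0.002,0,0,0,0],[0,0,-0.002,0,0,0,0],[0,0,-0.002,0,0,0,0],[0,0,0,0,0,0,0]]]'
python3 -m handwheel '[[[0,0,-0.002,0,0,0,0],[0,0,-0.002,0,0,0,0],[0,0,-0.002,0,0,0,0],[0,0,0,0,0,0,0]]]'
python3 -m handwheel '[[[0,0,-0.0015,0,0,0,0],[0,0,-0.001,0,0,0,0],[0,0,0,0,0,0,0],[0,0,0,0,0,0,0]]]'
```

```text
t: 10.6
eef_pos: [0.5254, -0.1594, 0.0888]
eef_rot: [0.715, 0.699, -0.0, -0.0]
force: [0.1, 0.7, -4.5]
grip_width: 0.0138
t: 11.1
eef_pos: [0.5254, -0.1594, 0.0828]
eef_rot: [0.715, 0.699, -0.0, -0.0]
force: [0.4, -0.5, -3.5]
grip_width: 0.0134
t: 11.6
eef_pos: [0.5255, -0.1595, 0.0806]
eef_rot: [0.715, 0.699, 0.0, 0.0]
force: [-0.0, -0.2, -4.4]
grip_width: 0.0134
```

```bash
python3 -m handwheel '[[[0,0,-0.0007,0,0,0,0],[0,0,-0.0007,0,0,0,0],[0,0,0,0,0,0,0]]]'
python3 -m handwheel '[[[0,0,-0.0005,0,0,0,0],[0,0,0,0,0,0,0],[0,0,0,0,0,0,0]]]'
python3 -m handwheel '[[[0,0,-0.0004,0,0,0,0],[0,0,0,0,0,0,0],[0,0,0,0,0,0,0]]]'
```

```text
t: 11.98
eef_pos: [0.5255, -0.1595, 0.079]
eef_rot: [0.715, 0.699, -0.0, -0.0]
force: [0.5, -1.2, -4.4]
grip_width: 0.0131
t: 12.35
eef_pos: [0.5255, -0.1595, 0.0786]
eef_rot: [0.715, 0.699, -0.0, 0.0]
force: [-0.5, -0.0, -4.2]
grip_width: 0.0134
t: 12.72
eef_pos: [0.5256, -0.1595, 0.0784]
eef_rot: [0.715, 0.699, 0.0, 0.0]
force: [-1.0, 0.8, -1.8]
grip_width: 0.0131
```

```bash
python3 -m handwheel '[[[0,0,-0.0003,0,0,0,0],[0,0,0,0,0,0,0],[0,0,0,0,0,0,0]]]'
python3 - <<'E'
from h import *
o=arm.get_obs();print(o["eef_pos"],o["force"],o["ft_torque"])
E
```

```text
t: 13.1
eef_pos: [0.5257, -0.1595, 0.0783]
eef_rot: [0.715, 0.699, 0.0, 0.0]
force: [-0.6, 2.0, 4.3]
grip_width: 0.0133
[ 0.52568601 -0.1594989   0.07830696] [-0.6206365   1.95159468  4.34617824] [0.27570924 0.10187211 0.01356237]
```

It bears on the collars at the expected height with about 8 N. Release and rise.

```bash
python3 -m handwheel '[[[0,0,0,0,0,0,0.5],[0,0,0,0,0,0,0.5],[0,0,0,0,0,0,0.5],[0,0,0,0,0,0,0.5],[0,0,0,0,0,0,0.5]]]'
python3 -m handwheel '[[[0,0,0.01,0,0,0,0.5],[0,0,0.03,0,0,0,0.5],[0,0,0.05,0,0,0,0.5],[0,0,0.05,0,0,0,0.5],[0,0,0,0,0,0,0.5]]]'
python3 - <<'E'
from h import *
ci=arm.camera_info("wrist");w=arm.capture("wrist");cv2.imwrite("pics/w4.png",w);s=arm.capture("side");cv2.imwrite("pics/s4.png",s)
cv2.imwrite("pics/m4.png",np.hstack([cv2.resize(w,(400,300)),cv2.resize(s[150:300,270:470],(400,300),interpolation=2)]))
hsv=cv2.cvtColor(w,cv2.COLOR_BGR2HSV);m=cv2.inRange(hsv,(3,150,80),(16,255,255))
c=max(cv2.findContours(m,0,1)[0],key=cv2.contourArea)
print(cv2.boundingRect(c));P=np.array([ray(ci,*p[0],.063)[:2] for p in c],np.float32);print(cv2.minAreaRect(P))
E
```

```text
t: 13.72
eef_pos: [0.5255, -0.1595, 0.0779]
eef_rot: [0.715, 0.699, -0.0, -0.0]
force: [-0.1, -0.2, 1.2]
grip_width: 0.0439
t: 14.35
eef_pos: [0.5268, -0.1601, 0.2223]
eef_rot: [0.715, 0.699, 0.001, 0.004]
force: [0.4, -0.2, -1.5]
grip_width: 0.0443
(262, 54, 107, 286)
((0.5262181162834167, -0.15785227715969086), (0.2783969044685364, 0.09138433635234833), 88.72138977050781)
```

View pics/m4.png

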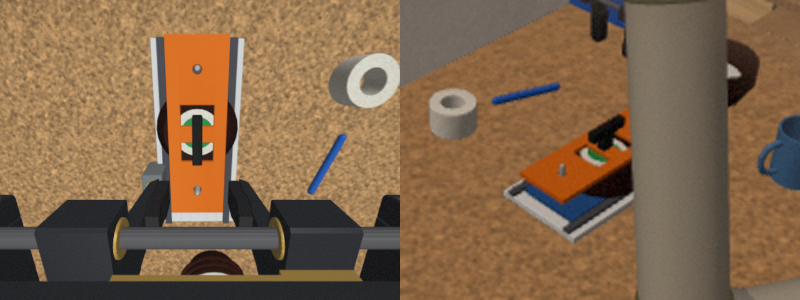

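Both pins show through both holes, at full-size px (315,110) and (314,304), and the frame measures 278x91 mm at the collar height, so it is hung. Next is the keeper: its knob is at about (0.444,-0.285), roughly -100° from the pivot at (0.4515,-0.2455).

```bash
python3 -m handwheel '[[[-0.01,-0.015,0,0,0,-0.02,0.5],[-0.02,-0.03,0,0,0,-0.04,0.5],[-0.02,-0.03,0,0,0,-0.04,0.5],[-0.02,-0.03,0,0,0,-0.03,0.5],[-0.012,-0.02,0,0,0,-0.02,0.5],[0,0,0,0,0,0,0.5],[0,0,0,0,0,0,0.5]]]'
python3 - <<'E'
from h import *
from scipy.spatial.transform import Rotation as Ro
o=arm.get_obs();R=Ro.from_quat(o["eef_rot"]).as_matrix();print(o["eef_pos"],np.degrees(np.arctan2(R[1,1],R[0,1])),R[:,2])
w=arm.capture("wrist");cv2.imwrite("pics/w5.png",w)
hsv=cv2.cvtColor(w,cv2.COLOR_BGR2HSV);m=cv2.inRange(hsv,(20,120,90),(35,255,255));
print([(cv2.boundingRect(c),cv2.contourArea(c)) for c in cv2.findContours(m,0,1)[0] if cv2.contourArea(c)>30])
w=arm.capture("side");hsv=cv2.cvtColor(w,cv2.COLOR_BGR2HSV);m=cv2.inRange(hsv,(20,120,90),(35,255,255));print([(cv2.boundingRect(c),cv2.contourArea(c)) for c in cv2.findContours(m,0,1)[0] if cv2.contourArea(c)>8])
ci=arm.camera_info("side");print(proj(ci,[.444,-.285,.09]))
ci=arm.camera_info("wrist");print(proj(ci,[.444,-.285,.09]))
E
```

```text
t: 15.32
eef_pos: [0.4433, -0.2841, 0.2174]
eef_rot: [0.766, 0.643, 0.0, -0.001]
force: [0.3, -0.8, -0.4]
grip_width: 0.044
[ 0.44332626 -0.28410811  0.21742613] -9.917297799975541 [-6.95136154e-04  9.55869112e-04 -9.99999302e-01]
[((176, 432, 403, 18), 3980.5), ((438, 348, 18, 68), 295.0), ((180, 348, 22, 68), 409.0), ((308, 163, 24, 73), 1120.0)]
[]
(np.float64(418.50540603622414), np.float64(210.53646613315112))
(np.float64(317.7643230186344), np.float64(227.388430092908))
```

The wrist camera sees the keeper at columns 308–332 and rows 163–236, and the knob is within a few pixels of the prediction (318,227). Next I descend around the knob and narrow the jaws.

```bash
python3 -m handwheel '[[[0,-0.0005,-0.02,0,0,0,0.5],[0,0,-0.04,0,0,0,0.5],[0,0,-0.04,0,0,0,0.5],[0,0,-0.02,0,0,0,0.5],[0,0,-0.01,0,0,0,0.5],[0,0,-0.004,0,0,0,0.5],[0,0,0,0,0,0,0.5]]]'
python3 -m handwheel '[[[0,0,0,0,0,0,0.22],[0,0,0,0,0,0,0.22],[0,0,0,0,0,0,0.22],[0,0,0,0,0,0,0.22]]]'
python3 - <<'E'
import numpy as np
c=np.array([.4515,-.2455]);a=np.radians(np.linspace(-100,4,14));p=c+.04*np.c_[np.cos(a),np.sin(a)]
print(np.diff(p,axis=0).round(4).tolist(),np.diff(a)[0],p[0])
E
```

```text
t: 16.3
eef_pos: [0.4438, -0.285, 0.0844]
eef_rot: [0.765, 0.643, 0.0, 0.0]
force: [-0.1, 0.1, -0.2]
grip_width: 0.0436
t: 16.8
eef_pos: [0.4435, -0.285, 0.084]
eef_rot: [0.766, 0.643, 0.0, 0.0]
force: [0.7, 0.4, 1.1]
grip_width: 0.0195
[[0.0055, -0.0006], [0.0056, 0.0002], [0.0055, 0.001], [0.0053, 0.0017], [0.005, 0.0024], [0.0046, 0.0031], [0.0041, 0.0037], [0.0036, 0.0043], [0.003, 0.0047], [0.0023, 0.0051], [0.0015, 0.0054], [0.0008, 0.0055], [0.0, 0.0056]] 0.13962634015954634 [ 0.44455407 -0.28489231]
```

```bash
python3 -m handwheel '[[[0.0055,-0.0006,0,0,0,0.14,0.22],[0.0056,0.0002,0,0,0,0.14,0.22],[0.0055,0.001,0,0,0,0.14,0.22],[0.0053,0.0017,0,0,0,0.14,0.22],[0.005,0.0024,0,0,0,0.14,0.22],[0.0046,0.0031,0,0,0,0.14,0.22],[0,0,0,0,0,0,0.22]]]'
python3 -m handwheel '[[[0.0041,0.0037,0,0,0,0.14,0.22],[0.0036,0.0043,0,0,0,0.14,0.22],[0.003,0.0047,0,0,0,0.14,0.22],[0.0023,0.0051,0,0,0,0.14,0.22],[0,0,0,0,0,0,0.22]]]'
```

```text
t: 17.68
eef_pos: [0.4751, -0.277, 0.0839]
eef_rot: [0.437, 0.899, 0.0, -0.0]
force: [0.4, 0.4, 0.5]
grip_width: 0.0192
t: 18.3
eef_pos: [0.4879, -0.2593, 0.0839]
eef_rot: [0.173, 0.985, 0.0, -0.0]
force: [-0.7, 1.0, -0.1]
grip_width: 0.0192
```

```bash
python3 -m handwheel '[[[0.0015,0.0054,0,0,0,0.14,0.22],[0.0008,0.0055,0,0,0,0.14,0.22],[0,0.003,0,0,0,0.05,0.22],[0,0,0,0,0,0,0.22],[0,0,0,0,0,0,0.22]]]'
python3 -m handwheel '[[[0,0.002,0,0,0,0,0.22],[0,0,0,0,0,0,0.22],[0,0,0,0,0,0,0.22]]]'
```

```text
t: 18.92
eef_pos: [0.4902, -0.2457, 0.0839]
eef_rot: [0.009, 1.0, -0.0, 0.0]
force: [-0.0, 0.2, 0.8]
grip_width: 0.0194
t: 19.3
eef_pos: [0.4903, -0.2435, 0.0839]
eef_rot: [0.007, 1.0, 0.0, -0.0]
force: [0.4, 0.6, 0.1]
grip_width: 0.0192
```

```bash
python3 -m handwheel '[[[0,0.001,0,0,0,0,0.22],[0,0.0005,0,0,0,0,0.22],[0,0,0,0,0,0,0.22]]]'
python3 -m handwheel '[[[0,0.001,0,0,0,0,0.22],[0,0,0,0,0,0,0.22]]]'
python3 -m handwheel '[[[0,0.001,0,0,0,0,0.22],[0,0,0,0,0,0,0.22]]]'
```

```text
t: 19.68
eef_pos: [0.4903, -0.2419, 0.0839]
eef_rot: [0.007, 1.0, 0.0, -0.0]
force: [0.5, 0.2, -0.3]
grip_width: 0.0196
t: 19.92
eef_pos: [0.4903, -0.2409, 0.0839]
eef_rot: [0.007, 1.0, -0.0, -0.0]
force: [-0.9, -0.7, -0.0]
grip_width: 0.0194
t: 20.18
eef_pos: [0.4903, -0.2399, 0.0839]
eef_rot: [0.007, 1.0, 0.0, 0.0]
force: [-0.0, -0.5, -0.3]
grip_width: 0.0192
```

Run:
```python
from h import *
w=arm.capture("wrist");s=arm.capture("side");t=arm.capture("top")
cv2.imwrite("pics/m6.png",np.vstack([np.hstack([cv2.resize(w,(400,300)),cv2.resize(s[150:300,320:520],(400,300),interpolation=2)]),np.hstack([cv2.resize(t[190:310,350:510],(400,300),interpolation=2),cv2.resize(w[200:440,160:480],(400,300))])]))
```

```text
(no output)
```

View pics/m6.png

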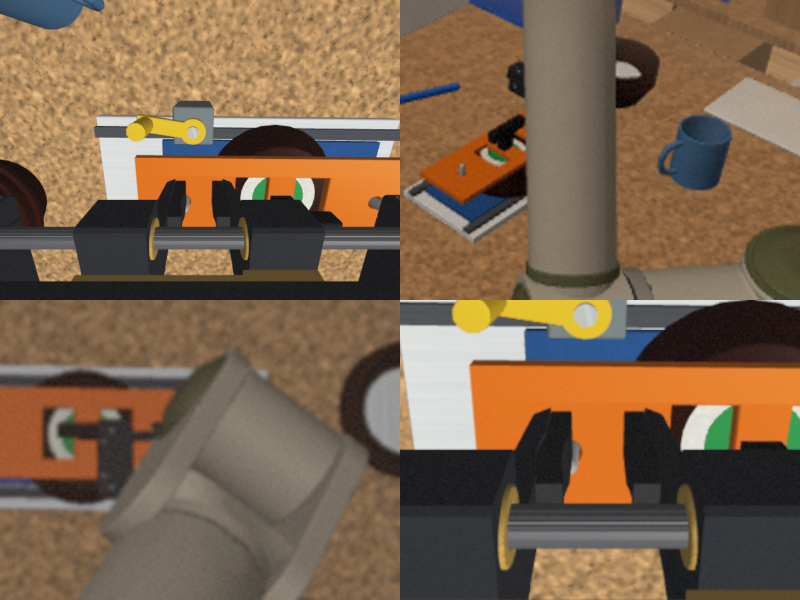

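The keeper is still open. In the full wrist frame its knob top is at about px (218,210) and the pivot at (309,210), so the fingers must have missed the knob. I'll measure it here.

Run:
```python
from h import *
from scipy.spatial.transform import Rotation as Ro
w=arm.capture("wrist");ci=arm.camera_info("wrist");o=arm.get_obs()
R=Ro.from_quat(o["eef_rot"]).as_matrix();print(o["eef_pos"],np.degrees(np.arctan2(R[1,1],R[0,1])))
hsv=cv2.cvtColor(w,cv2.COLOR_BGR2HSV);m=cv2.inRange(hsv,(20,120,90),(35,255,255));m[260:]=0
g=w[180:235,195:335];cv2.imwrite("pics/k7.png",cv2.resize(g,None,fx=5,fy=5,interpolation=2))
print(cv2.boundingRect(m));k=ray(ci,218,210,.103);p=ray(ci,309,210,.073);print(k,p,np.linalg.norm((k-p)[:2]),np.degrees(np.arctan2(*(k-p)[1::-1])))
im=cv2.imread("pics/w5.png");cv2.imwrite("pics/k5.png",cv2.resize(im[150:250,270:370],None,fx=5,fy=5,interpolation=2))
cv2.imwrite("pics/kk.png",np.vstack([np.hstack([cv2.resize(im[150:250,260:370],(385,350),interpolation=2),cv2.resize(cv2.imread("pics/top0.png")[255:295,400:444+10],(405,350),interpolation=2)]),cv2.resize(cv2.resize(g,None,fx=4,fy=4,interpolation=2),(790,250))]))
```

```text
[ 0.49028212 -0.23998309  0.08392591] 89.20980957984115
(202, 183, 128, 48)
[ 0.44467376 -0.28179047  0.103     ] [ 0.45194877 -0.24272494  0.073     ] 0.03973715493563726 -100.54911820548392
```

View pics/kk.png

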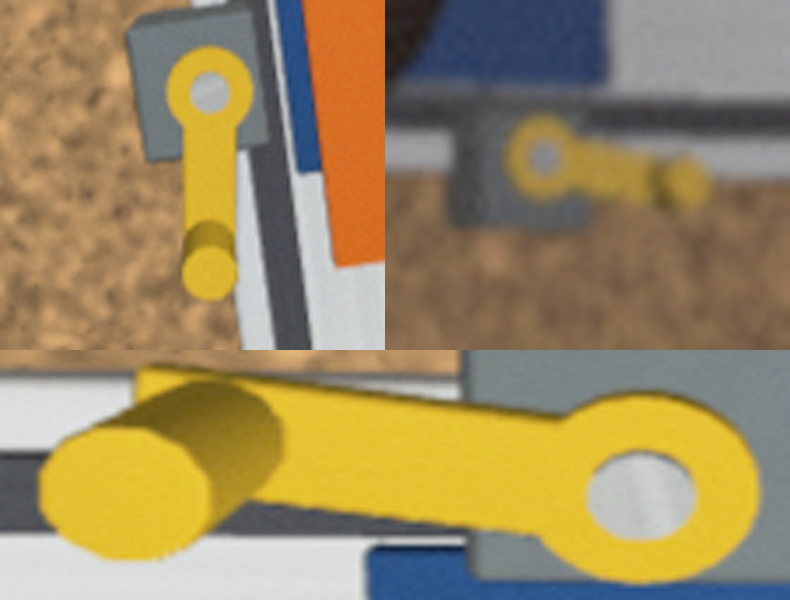

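Run:
```python
from h import *
from scipy.spatial.transform import Rotation as Ro
ci=arm.camera_info("wrist");o=arm.get_obs();e=o["eef_pos"];T=Ro.from_quat(o["eef_rot"]).as_matrix()
R=np.array(ci["R"]);c=-R.T@ci["t"];print("cam in tool",T.T@(c-e))
for d in(-.03,-.019,-.01,0,.02):print(d,[np.round(proj(ci,e+T@[0,y,d])) for y in(-.0097,.0097)])
# knob/pivot at w5: rebuild camera pose
Rt=R@T; ct=T.T@(c-e)
yaw=np.radians(-9.917);T5=np.c_[[-np.sin(yaw),np.cos(yaw),0],[np.cos(yaw),np.sin(yaw),0],[0,0,-1]]
e5=np.array([.44333,-.28411,.21743]);R5=Rt@T5.T;c5=dict(ci,R=R5,t=-R5@(e5+T5@ct))
k=ray(c5,320,227.7,.103);p=ray(c5,320,176.6,.073);print("w5",k,p,np.linalg.norm((k-p)[:2]),np.degrees(np.arctan2(*(k-p)[1::-1])))
```

```text
cam in tool [ 0.07843559  0.00124122 -0.16793101]
-0.03 [array([293., 314.]), array([336., 314.])]
-0.019 [array([295., 302.]), array([335., 302.])]
-0.01 [array([296., 294.]), array([334., 294.])]
0 [array([297., 285.]), array([333., 285.])]
0.02 [array([299., 271.]), array([332., 271.])]
w5 [ 0.44654801 -0.28489726  0.103     ] [ 0.45339071 -0.24647755  0.073     ] 0.039024314894112795 -100.09869825722134
```

Every view puts the knob where I aimed, and the fingers project as expected. Something still let it slip, so I'll go back and confirm the knob is between the pads by closing on it.

```bash
python3 -m handwheel '[[[0,0,0.03,0,0,0,0.22],[0,0,0.03,0,0,0,0.5],[-0.0045,-0.004,0,0,0,-0.171,0.5],[-0.0045,-0.0045,0,0,0,-0.171,0.5],[-0.0045,-0.0045,0,0,0,-0.171,0.5],[-0.0045,-0.0045,0,0,0,-0.171,0.5],[-0.0045,-0.0045,0,0,0,-0.171,0.5],[-0.0045,-0.0045,0,0,0,-0.171,0.5],[-0.0045,-0.0045,0,0,0,-0.171,0.5],[-0.0045,-0.0045,0,0,0,-0.171,0.5],[-0.0045,-0.0045,0,0,0,-0.171,0.5],[-0.0045,-0.004,0,0,0,-0.18,0.5]]]'
python3 -m handwheel '[[[0,0,-0.02,0,0,0,0.5],[0,0,-0.025,0,0,0,0.5],[0,0,-0.015,0,0,0,0.5],[0,0,-0.005,0,0,0,0.5],[0,0,0,0,0,0,0.5]]]'
python3 -m handwheel '[[[0,0,0,0,0,0,0.1],[0,0,0,0,0,0,0.1],[0,0,0,0,0,0,0.1],[0,0,0,0,0,0,0.1],[0,0,0,0,0,0,0.1]]]'
```

```text
t: 21.88
eef_pos: [0.4451, -0.2841, 0.1439]
eef_rot: [0.764, 0.645, -0.0, 0.0]
force: [-1.2, 0.3, -0.5]
grip_width: 0.0439
t: 22.5
eef_pos: [0.4455, -0.2841, 0.0792]
eef_rot: [0.762, 0.648, 0.0, 0.0]
force: [0.2, -0.2, 0.1]
grip_width: 0.044
t: 23.12
eef_pos: [0.4453, -0.284, 0.0791]
eef_rot: [0.762, 0.648, -0.0, 0.0]
force: [-0.9, 0.1, 1.6]
grip_width: 0.0102
```

The jaws close past 14 mm, so the knob is not between them. I'll look.

Run:
```python
from h import *
w=arm.capture("wrist");ci=arm.camera_info("wrist");t=arm.capture("top");print(arm.get_obs()["grip_width"])
print(proj(ci,arm.get_obs()["eef_pos"]))
cv2.imwrite("pics/m8.png",np.hstack([cv2.resize(w[120:420,160:480],(426,400)),cv2.resize(t[240:320,400:475],(374,400),interpolation=2)]))
```

```text
0.010292001359225863
(np.float64(316.85649346482785), np.float64(288.9659707845879))
```

View pics/m8.png

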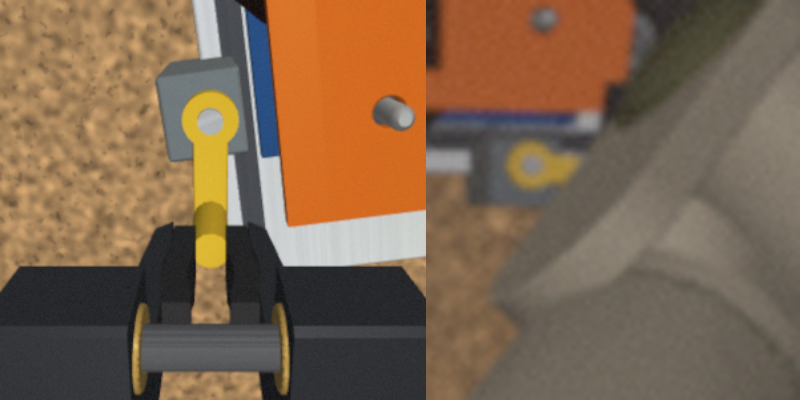

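```bash
python3 -m handwheel '[[[0,0,0,0,0,0,0],[0,0,0,0,0,0,0],[0,0,0,0,0,0,0],[0,0,0,0,0,0,0]]]'
python3 - <<'E'
from h import *
w=arm.capture("wrist");ci=arm.camera_info("wrist");o=arm.get_obs();print(o["grip_width"],o["force"],o["eef_pos"])
cv2.imwrite("pics/w9.png",w)
hsv=cv2.cvtColor(w,cv2.COLOR_BGR2HSV);m=cv2.inRange(hsv,(20,120,90),(35,255,255));m[:150]=0;m[330:]=0
for r in range(180,332,10):
    x=np.where(m[r,250:390])[0];
    if len(x):print(r,x[0]+250,x[-1]+250,len(x))
cv2.imwrite("pics/m9.png",cv2.resize(w[200:360,240:400],(640,600)[::-1] and (600,600),interpolation=2))
E
```

```text
t: 23.72
eef_pos: [0.4453, -0.2841, 0.079]
eef_rot: [0.762, 0.648, -0.0, 0.0]
force: [-1.0, 0.1, 4.6]
grip_width: 0.0105
0.010581308207966017 [-1.83015756 -1.0061357   3.40878509] [ 0.44530975 -0.28407524  0.07901874]
190 308 328 21
200 299 336 38
210 296 338 23
220 299 336 28
230 305 330 26
240 305 330 26
250 305 330 26
260 305 330 26
270 305 330 26
280 305 329 25
290 307 329 23
300 307 329 23
310 307 329 23
320 313 324 12
```

View pics/m9.png

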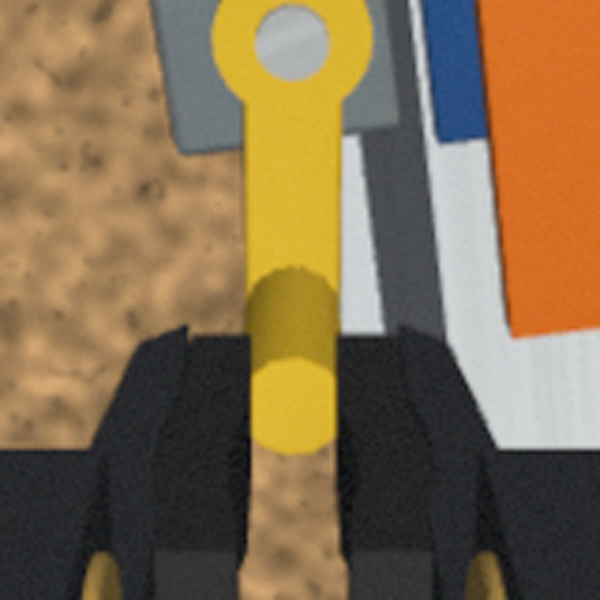

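The image shows the knob gripped between the fingertips (the jaws stall at 10.5 mm), so this time I'll carry it round held, and check early.

```bash
python3 -m handwheel '[[[0.0028,-0.0004,0,0,0,0.07,0],[0.0027,-0.0002,0,0,0,0.07,0],[0.0028,0,0,0,0,0.07,0],[0.0028,0.0002,0,0,0,0.07,0],[0,0,0,0,0,0,0]]]'
python3 - <<'E'
from h import *
w=arm.capture("wrist");o=arm.get_obs();print(o["grip_width"],o["force"],o["eef_pos"])
cv2.imwrite("pics/w10.png",w)
ci=arm.camera_info("wrist")
hsv=cv2.cvtColor(w,cv2.COLOR_BGR2HSV);m=cv2.inRange(hsv,(20,120,90),(35,255,255));m[:150]=0;m[330:]=0
for r in range(190,332,20):
    x=np.where(m[r,220:420])[0];
    if len(x):print(r,x[0]+220,x[-1]+220,ray(ci,x.mean()+220,r,.073)[:2])
E
```

```text
t: 24.4
eef_pos: [0.4567, -0.2843, 0.079]
eef_rot: [0.664, 0.747, 0.0, 0.0]
force: [-0.5, -0.7, 4.7]
grip_width: 0.0105
0.010626458534749297 [-0.46511262  0.5092103   3.62327216] [ 0.45666516 -0.28431913  0.0790146 ]
190 307 327 [ 0.45111509 -0.2329362 ]
210 296 338 [ 0.45230443 -0.24314286]
230 305 330 [ 0.45379631 -0.25369139]
250 305 330 [ 0.45507962 -0.26466251]
270 306 330 [ 0.45668046 -0.27601741]
290 307 329 [ 0.45806888 -0.28784224]
310 307 329 [ 0.45951191 -0.30013209]
```

The keeper follows: the arm now points at about -84° while gripped. Continue the arc.

```bash
python3 -m handwheel '[[[0.0056,0.0011,0,0,0,0.143,0],[0.0054,0.0019,0,0,0,0.143,0],[0.0051,0.0026,0,0,0,0.143,0],[0.0047,0.0033,0,0,0,0.143,0],[0.0041,0.0039,0,0,0,0.143,0],[0,0,0,0,0,0,0]]]'
python3 -m handwheel '[[[0.0035,0.0045,0,0,0,0.143,0],[0.0029,0.005,0,0,0,0.143,0],[0.0021,0.0053,0,0,0,0.143,0],[0,0,0,0,0,0,0]]]'
python3 -m handwheel '[[[0.0008,0.0028,0,0,0,0.072,0],[0.0006,0.0028,0,0,0,0.072,0],[0,0,0,0,0,0,0]]]'
```

```text
t: 25.2
eef_pos: [0.4815, -0.2713, 0.079]
eef_rot: [0.362, 0.932, 0.0, 0.0]
force: [-0.8, 1.1, 5.0]
grip_width: 0.0108
t: 25.7
eef_pos: [0.4898, -0.2567, 0.079]
eef_rot: [0.156, 0.988, 0.0, 0.0]
force: [-0.7, 0.6, 3.8]
grip_width: 0.0107
t: 26.08
eef_pos: [0.4912, -0.2513, 0.079]
eef_rot: [0.085, 0.996, 0.0, 0.0]
force: [-0.2, -0.6, 3.6]
grip_width: 0.0106
```

```bash
python3 -m handwheel '[[[0.0003,0.0028,0,0,0,0.072,0],[0,0,0,0,0,0,0]]]'
python3 -m handwheel '[[[0.0001,0.0014,0,0,0,0.036,0],[0,0,0,0,0,0,0]]]'
python3 -m handwheel '[[[0.0001,0.001,0,0,0,0.025,0],[0,0,0,0,0,0,0]]]'
python3 - <<'E'
from h import *
w=arm.capture("wrist");o=arm.get_obs();print(o["grip_width"],o["force"],o["ft_torque"])
ci=arm.camera_info("wrist")
hsv=cv2.cvtColor(w,cv2.COLOR_BGR2HSV);m=cv2.inRange(hsv,(20,120,90),(35,255,255));m[:150]=0;m[330:]=0
for r in range(190,332,20):
    x=np.where(m[r,220:420])[0];
    if len(x):print(r,x[0]+220,x[-1]+220,ray(ci,x.mean()+220,r,.073)[:2])
E
```

```text
t: 26.32
eef_pos: [0.4915, -0.2485, 0.079]
eef_rot: [0.048, 0.999, -0.0, 0.0]
force: [0.5, -0.2, 4.4]
grip_width: 0.0102
t: 26.58
eef_pos: [0.4917, -0.2471, 0.079]
eef_rot: [0.029, 1.0, -0.0, 0.0]
force: [-0.3, -1.7, 4.0]
grip_width: 0.0104
t: 26.82
eef_pos: [0.4917, -0.246, 0.079]
eef_rot: [0.016, 1.0, -0.0, 0.0]
force: [0.5, -1.1, 4.3]
grip_width: 0.0102
0.009854579794359422 [ 0.43755202 -0.75712247  4.46923763] [-0.13649173 -0.2007628  -0.01225243]
190 309 328 [ 0.44208239 -0.24265637]
210 297 339 [ 0.45234235 -0.24345692]
230 306 331 [ 0.46300962 -0.24331139]
250 305 331 [ 0.47405069 -0.24392298]
270 306 330 [ 0.48552051 -0.24428705]
290 307 329 [ 0.49743516 -0.24466524]
310 307 329 [ 0.50982104 -0.24505838]
```

The arm lies at about -1.7° in the world, matching the stand's +x (-1.3°), so it is at the stop. Release, rise and check.

```bash
python3 -m handwheel '[[[0,0,0,0,0,0,0.4],[0,0,0,0,0,0,0.4],[0,0,0,0,0,0,0.4],[0,0,0,0,0,0,0.4],[0,0,0,0,0,0,0.4]]]'
python3 -m handwheel '[[[0,0,0.01,0,0,0,0.4],[0,0,0.03,0,0,0,0.4],[0,0,0.05,0,0,0,0.4],[-0.03,-0.02,0.04,0,0,0,0.4],[-0.04,-0.03,0.01,0,0,0,0.4],[-0.03,-0.03,0,0,0,0,0.4],[0,0,0,0,0,0,0.4],[0,0,0,0,0,0,0.4]]]'
python3 - <<'E'
from h import *
w=arm.capture("top");print(arm.get_obs()["force"])
v=arm.capture("wrist");cv2.imwrite("pics/t11.png",w);cv2.imwrite("pics/w11.png",v)
for n,im in(("top",w),("wrist",v)):
    ci=arm.camera_info(n);hsv=cv2.cvtColor(im,cv2.COLOR_BGR2HSV);m=cv2.inRange(hsv,(20,120,90),(35,255,255))
    print(n,[(cv2.boundingRect(c),cv2.contourArea(c)) for c in cv2.findContours(m,0,1)[0] if cv2.contourArea(c)>25])
cv2.imwrite("pics/m11.png",np.hstack([cv2.resize(v,(400,300)),cv2.resize(w[190:310,320:480],(400,300),interpolation=2)]))
E
```

```text
t: 27.5
eef_pos: [0.4917, -0.2459, 0.0789]
eef_rot: [0.016, 1.0, 0.0, -0.0]
force: [0.0, 0.8, -0.1]
grip_width: 0.0354
t: 28.5
eef_pos: [0.392, -0.3256, 0.2193]
eef_rot: [0.016, 1.0, -0.0, 0.0]
force: [0.5, 0.5, 0.4]
grip_width: 0.035
[ 0.21955084 -0.05921627  0.14078523]
top [((416, 254, 10, 23), 116.5)]
wrist [((264, 441, 77, 8), 286.5), ((229, 441, 36, 8), 95.5), ((193, 441, 35, 8), 100.5), ((164, 441, 23, 8), 44.0), ((537, 440, 14, 9), 26.0), ((342, 440, 16, 9), 44.0), ((524, 433, 18, 11), 43.5), ((471, 433, 42, 16), 117.5), ((365, 433, 109, 16), 436.5), ((414, 349, 21, 67), 478.0), ((201, 348, 23, 68), 638.0), ((391, 264, 23, 67), 733.5)]
```

Run:
```python
from h import *
w=cv2.imread("pics/t11.png");ci=arm.camera_info("top")
k=ray(ci,421,257,.1);p=ray(ci,421,273,.073);print(k,p,np.degrees(np.arctan2(*(k-p)[1::-1])))
hsv=cv2.cvtColor(w,cv2.COLOR_BGR2HSV);m=cv2.inRange(hsv,(20,120,90),(35,255,255));q=np.argwhere(m[250:280,410:432])
for r in range(254,277,3):
    x=np.where(m[r,410:432])[0]
    if len(x):print(r,x.mean()+410)
o=cv2.inRange(hsv,(5,150,90),(14,255,255));o[:,:310]=0;o[:,480:]=0;o[:200]=0;o[290:]=0
o=cv2.morphologyEx(o,cv2.MORPH_OPEN,np.ones((3,3)))
c=max(cv2.findContours(o,0,1)[0],key=cv2.contourArea);r=cv2.minAreaRect(np.array([ray(ci,*a[0],.063)[:2] for a in np.vstack([x for x in cv2.findContours(o,0,1)[0]])],np.float32));print("frame",r)
arm_ok=arm.get_obs();print(arm_ok["t"],arm_ok["eef_pos"],arm_ok["force"])
```

```text
[ 0.4886546  -0.24124003  0.1       ] [ 0.45104228 -0.24624232  0.073     ] 7.575669685644402
254 422.25
257 422.0
260 420.5
263 420.5
266 420.5
269 420.5
272 419.6666666666667
275 420.42857142857144
frame ((0.5259822607040405, -0.16213266551494598), (0.2741096019744873, 0.08956008404493332), 89.6575927734375)
28.6 [ 0.39233856 -0.32528922  0.21906901] [ 0.10144607 -0.97767867 -0.81621377]
```

```bash
python3 -c "
from station import arm
print(arm.finish_job())"
```

```text
the job is handed in; nothing more can be done
None
```

The frame is hung on both pins and the keeper is swung shut. I handed the job in at about 28.6 s; no verdict is given.

**Frame:** I gripped it by the handle, lined it up with the +y pin as seen through its hole, and lowered it in small steps. It went down freely and met resistance at the expected collar height. The most I pressed on the collars was about 8 N, including the frame's weight. After release, a picture showed both pins through both holes. The last top view puts the frame centre at (0.526, -0.162), about 25 mm along the stand's +y.

**Keeper:**
- **First swing:** it failed. The fingers, opened to about 19 mm, went round the arc without moving the knob, and I never found out why.
- **Second swing:** I gripped the knob and carried it round. The wrist picture before release showed the arm at -1.7°, against the stand's +x at -1.3°. I felt no clear force from the stop.

**Last checks:**
- **Keeper angle:** after I backed away, the top view showed the arm still along +x. It read about 7.6° from rough pixels, so it disagrees with the wrist picture by about 9°; either reading is shut.
- **Frame outline:** it measured 274 x 90 mm instead of 280 x 90 mm, at 89.7° rather than the 88.7° seen after hanging, probably because the arm and keeper covered part of it.
- **Pictures:** these checks were by numbers only, because I had used all 12 views.
- **Robot:** it stood clear, with about 1 N of sensor noise.
- **Bystanders:** I did not measure them again, but the arm stayed clear of them.

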